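# Reset the air valve of the measuring machine

## Task

Pull the removable crank handle (the thicker of the two upright pieces) out of its holder, push its spigot fully home in the socket on the valve's hand wheel, and crank the wheel clockwise (seen from above) until it is closed on its stop. Then crank it back open exactly two full turns from the stop and finish there still gripping the handle in its socket: do not let go. Leave the plug gauge in the holder and the other things on the bench where they are.

Things in the scene. Friction and masses are not known exactly. Their poses are not given: they have to be found in the camera images.
- handle: Removable crank handle, standing upright and loose in one of the holder's two bores (either one): 112 mm long, about 120 g. Origin at the centre of the lower end, z up along it. From below: steel spigot 12 mm in diameter, 32 mm long, its end tapered over 4 mm; steel collar 26 mm in diameter from 32 to 38 mm; round black grip 22 mm in diameter from 38 to 112 mm (top 4 mm rounded off). Its collar rests on the holder's top, so the spigot's 32 mm are inside the bore.
- handle_collar (a point): Underside of the handle's collar, on its axis, 32 mm above the handle's lower end. Comes to rest on the rim of the wheel's socket when the spigot is fully home.
- holder: Fixed grey block 60 x 150 x 50 mm high (x, y, z) on the bench; origin at the centre of its underside. Two upright bores 15 mm wide and 42 mm deep, at y = -40 and +40 mm in its own frame: one holds the handle, the other the plug gauge.
- plug_gauge: Slender all-steel plug gauge, 120 mm long, upright in the other bore of the holder: grip 11 mm in diameter (8 mm near the top), collar 20 mm in diameter. Origin at the centre of its lower end. To be left alone.
- socket (a point): Centre of the mouth of the handle socket on the wheel: a round boss 32 mm in outer diameter, standing on the wheel's rim, 42 mm tall, with an upright bore 15 mm wide and 36 mm deep. 55 mm from the wheel's axis, 137 mm above the bench; it goes round with the wheel.
- wheel_center (a point): Point on the wheel's upright axis at the height of the socket's mouth. The spoked grey wheel (135 mm over the rim, rim's top about 105 mm above the bench) is on top of a steel valve body with two pipe legs, fixed to the bench. The highest part of the wheel besides the socket boss is its stem end, 23 mm below this point.
- wheel (a joint): Angle of the wheel in rad. 0 = closed, on its hard stop; grows as the wheel opens, counter-clockwise seen from above, one turn = 6.283, no stop within the first four turns. Starts between 2 and 7. Turns with a steady friction of about 0.12 N m (about 2 N at the handle) and stays where it is left. The handle stays upright in the socket without turning itself while the wheel turns around its spigot.
- mouse: White computer mouse, 105 x 60 x 32 mm, lying on the bench; origin under its centre. To be left alone.
- bushing: Stepped brass bushing, 40 mm in diameter, 45 mm tall, standing on the bench; origin under its centre. To be left alone.
- gauge_case: Closed wooden gauge case, 70 x 120 x 28 mm, lying on the bench on the robot's left; origin under its centre. To be left alone.
Not all that is in view belongs to the job. What is shaped like the handle but orange is not meant. There is more than one size of the holder; the one meant has the size given above.

How it is judged (in metres and radians):
On the way, in this order (a step that is already met when the one before it is completed fails the run):
1. the handle is out of the holder, held by the fingers (contact force between the fingers and handle above 2 N and contact force between handle and holder below 0.05 N and height (world z) of handle above 0.052 m), for 0.1 s.
2. the handle is fully home in the wheel's socket, held by the fingers (distance between handle_collar and socket below 0.008 m and contact force between the fingers and handle above 2 N), for 0.2 s.
3. the wheel is closed on its stop, turned with the held handle in its socket (all of step 2 and value of joint wheel below 0.06 rad), for 0.2 s.
At the end, for the whole second after the job is handed in: The wheel rests at two full turns (12.57 rad) open from its stop, within 0.2 rad (about 11 degrees); the handle is home in the wheel's socket (collar within 8 mm of the socket's mouth) and is still gripped by the fingers with more than 2 N (all of step 2 and value of joint wheel between 12.366 and 12.766 rad and not (velocity of joint wheel above 0.1 rad/s or velocity of joint wheel below -0.1 rad/s)); the arm keeps its last pose, push and grip.
It fails at once if the plug gauge is pulled out or shoved (distance of plug_gauge from where it was at the start of the episode above 0.015 m).
It fails at once if the mouse is displaced by more than 20 mm (distance of mouse from where it was at the start of the episode above 0.02 m).
It fails at once if the bushing is displaced by more than 20 mm (distance of bushing from where it was at the start of the episode above 0.02 m).
It fails at once if the gauge case is displaced by more than 20 mm (distance of gauge_case from where it was at the start of the episode above 0.02 m).
It also fails if it takes over 72 s, if anything falls off the work surface, if the arm or the gripper's body presses on something with over 40 N, if the wrist force passes 120 N, or if a joint passes its speed limit or range.

## Robot

A 6-joint arm with a two-finger parallel gripper is mounted at the origin on the work surface. World frame = base frame: x ahead of the robot, y to its left, z up, the work surface at z = 0. Lengths are in mm, angles in rad, forces in N, time in s.
With the tool pointing down it reaches from about 275 to 1000 mm from the base axis. Payload 8.4 kg.
Tool frame: the origin (TCP) lies between the finger pads; the fingertips stand r.finger_overhang ahead of it and the grasp point (between the pads) is the TCP (r.finger_overhang is the distance from the TCP to the fingertips, in mm); z points along the fingers, y is the line along which they close (so a half turn about z gives the same grasp; the last joint's range is limited). The gripper opens to 85 mm and grips with 20 to 120 N. Pads are 22 mm wide; open, the fingers measure 114 mm over their backs; the gripper's body (76 mm by 85 mm) begins 54 mm behind the grasp point. The pads swing forward as they close: fully open they stand 13 mm farther back than shut.
Start: joints at [1.176, 0.353, 1.633, -0, 1.155, -0.002], TCP at [239.234, 577.404, 250.281] pointing down, gripper open.
Joint ranges: [-2.63, 2.63], [-0.92, 2.1], [0.06, 2.66], [-1.3, 4.44], [0, 2.69], [-3.02, 3.02]. Speed limits (rad/s): [2.22, 2.22, 2.79, 3.14, 3.14, 3.14].

## Interface

Orientations are given as [roll, pitch, yaw] about the fixed x, y, z axes, in that order (R = Rz(yaw) Ry(pitch) Rx(roll)).
In Python, from rig import r, cams, sign_off gives the robot as it stands.
- The arm moves only by the shell command python3 -m crank 'ROWS' [FORCE]. ROWS is JSON, a list of rows, each a list of 7 numbers: the shift along the tool's x, y, z in m, then the turn, a rotation vector about the tool's x, y, z in rad, then the closure, from 0 (fully open) to 1 (shut). In form: [[dx, dy, dz, ax, ay, az, gripper], ...]. A call has 1 to 5 rows; each row is the pose to reach, as a shift and turn from the pose commanded when the call began, along the tool's axes at that moment; what a row does not reach only later rows make up. A row lasts 1/10 s, in which the tool goes at most 50 mm and 8.59 degrees, less where a joint would pass 70% of its speed; a pose out of reach is approached as far as the arm can. A call with a gripper value outside its range is refused whole. The fingers move at their own pace and stop on an object; FORCE is the grip in N (left out, the last holds). Time passes only in rows, so rows that repeat a pose let the fingers close. It gives the time, the measured TCP pose, the force, the opening and the grip force at its end, in the units of the state.
- r.sense(): the state, without advancing time (a new reading comes with each control period).
- cams.grab_frame(name): name is "scene" or "top"; returns a dict with "image" (384x512x3 uint8, red, green, blue), "fx", "fy", "cx", "cy" (pixels), "position" and "orientation" of the camera in the world. Camera axes: x right, y down, z forward; pixel columns grow to the right and rows downward; lengths in mm; the calibration is good to about 2 mm. A picture is of the moment at which its call begins. There is no depth.
- sign_off(): hands the job in; it is judged then, once.
The state is a dict: "clock": time; "qpos": joint angles; "qvel": joint speeds; "joint_efforts": joint torques, N m; "eef_pos": TCP position; "tcp_rot": TCP orientation; "contact_force": force on the tool from outside, world axes, zero at the start; "wrist_torque": the same for the moment, N m; "opening": opening from 0.0 (shut) to 1.0 (fully open); "grasp_force": force on a finger pad.
Only numpy, scipy, OpenCV 4.12 (cv2) and the standard library are available. Lean on these libraries where they do the work, as an engineer would, in place of code of your own. Each camera call takes 0.05 s, during which the arm holds its last target. There are 200 camera calls.

## Working session

There is one attempt and no reset: what is moved stays moved. The work goes in short steps, Python scripts to look and compute and a shell command to move; the robot and the scene stay as the last step left them, time stands still between calls to the robot, and variables do not carry over. Pictures are saved under pics/ and viewed, at most 10 in all, crops included, and the job is handed in when it is done.

```bash
ls; mkdir -p pics; python3 - <<'E'
from rig import r,cams
import cv2,json
for n in("scene","top"):
    f=cams.grab_frame(n); im=f.pop("image"); cv2.imwrite(f"pics/{n}0.png",im[:,:,::-1]); print(n,f)
print(r.sense(), r.finger_overhang)
E
```

```text
pics
scene {'fx': 389.77047593977653, 'fy': 389.77047593977653, 'cx': 252.83945650595365, 'cy': 187.3438167083528, 'position': array([1112.78099002,  377.9784481 ,  760.60302223]), 'orientation': array([-2.39401764,  0.01802993,  2.08366464])}
top {'fx': 368.3545234788593, 'fy': 368.3545234788593, 'cx': 255.26459273664946, 'cy': 190.56023451855822, 'position': array([449.42037922,  60.90886179, 970.44055724]), 'orientation': array([-2.94451051e+00,  1.34110569e-03, -1.56944140e+00])}
{'clock': 0.1, 'qpos': array([ 1.17559852e+00,  3.53568313e-01,  1.63401531e+00,  1.43519299e-05,
        1.15516821e+00, -2.40634205e-03]), 'qvel': array([ 2.26770604e-04, -3.17854211e-03, -1.86863333e-03, -7.66514774e-05,
        1.66799682e-03, -1.32654444e-03]), 'joint_efforts': array([-1.65839741e-03, -6.06353259e+01, -3.42819107e+01, -1.43332468e-04,
        4.00130753e-03,  1.00904322e-05]), 'eef_pos': array([239.08879763, 577.06369102, 249.6623536 ]), 'tcp_rot': array([-3.14043350e+00, -1.59126752e-05,  2.74879538e+00]), 'contact_force': array([ 0.40705322, -0.40031731, -0.73041351]), 'wrist_torque': array([ 0.03774022, -0.02396878, -0.02130552]), 'grasp_force': 0.0, 'opening': 1.0012190093379905} 19.0
```

View pics/scene0.png

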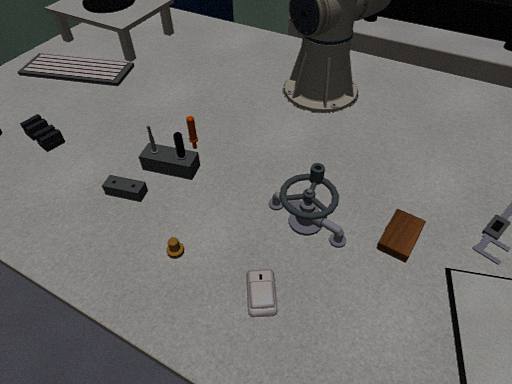

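View pics/top0.png

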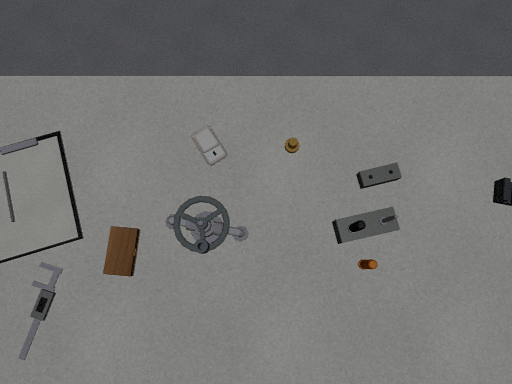

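The scene view shows the holder with two uprights: black thick piece at (180,145), slim steel one at (152,138). A smaller empty holder is at (125,188) and an orange decoy at (192,130). In the top view the holder is at (367,225), the black piece at (358,226), the gauge at (389,219), and the wheel at (202,224) with its socket at (202,246). The black piece in the larger holder fits the description. I'll confirm that in one enlarged crop.

```bash
python3 - <<'E'
import cv2,numpy as np
s=cv2.imread("pics/scene0.png");t=cv2.imread("pics/top0.png")
k=lambda i,x,y,w,h,f:cv2.resize(i[y:y+h,x:x+w],None,fx=f,fy=f,interpolation=cv2.INTER_CUBIC)
a=np.hstack([k(s,130,105,80,60,5),k(t,328,195,80,60,5)])
b=np.hstack([k(s,265,155,80,60,5),k(t,162,194,80,60,5)])
cv2.imwrite("pics/crop0.png",cv2.convertScaleAbs(np.vstack([a,b]),alpha=1.5))
E
```

```text
(no output)
```

View pics/crop0.png

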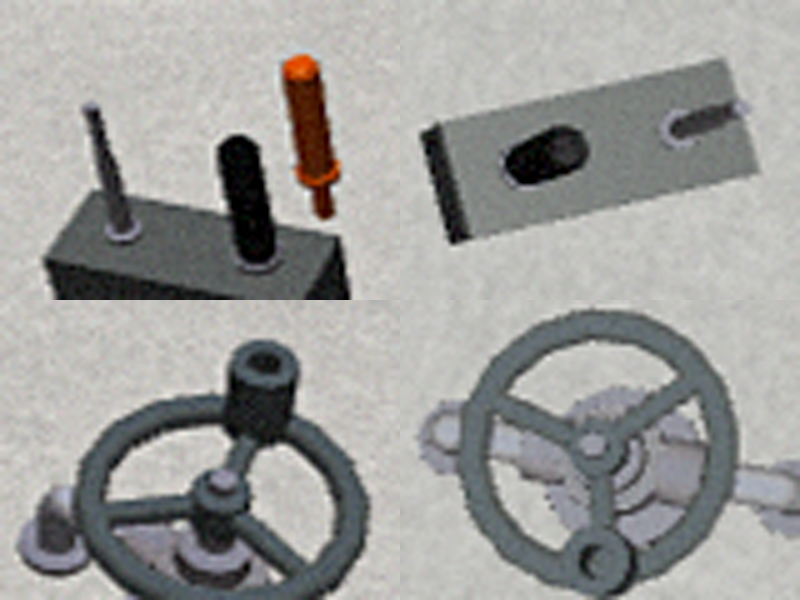

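```bash
cat > h.py <<'E'
import numpy as np
from scipy.spatial.transform import Rotation as R
C={"scene":(389.77,252.839,187.344,[1112.781,377.978,760.603],[-2.39401764,.01802993,2.08366464]),
"top":(368.3545,255.2646,190.56,[449.42,60.909,970.44],[-2.94451051,.00134110569,-1.5694414])}
def ray(c,u,v):
    f,cx,cy,p,o=C[c]; return np.array(p),R.from_euler("xyz",o).apply([(u-cx)/f,(v-cy)/f,1])
def at(c,u,v,z):
    p,d=ray(c,u,v); return (p+d*(z-p[2])/d[2])[:2].round(1)
def tri(a,b):
    p,d=ray("scene",*a);q,e=ray("top",*b)
    s=np.linalg.lstsq(np.c_[d,-e],q-p,rcond=None)[0]; return ((p+s[0]*d+q+s[1]*e)/2).round(1)
def pix(c,P):
    f,cx,cy,p,o=C[c]; x=R.from_euler("xyz",o).inv().apply(np.array(P,float)-p); return (x[:2]/x[2]*f+[cx,cy]).round(1)
E
python3 - <<'E'
from h import *
print("htop",at("scene",177.6,133.6,128),at("top",362.4,224,130))
print("hcol",at("scene",181.6,156.6,53),at("top",352,228,53))
print("sock",at("scene",318,167.4,137),at("top",202,246.4,137))
print("stem",at("scene",309.2,191,114),at("top",200.8,223,114))
for a,b in((440,122),(722,58),(760,173),(470,240)):print(at("top",(a-400)/5+328,b/5+195,50))
print("gauge",at("top",(738-400)/5+328,106/5+195,138),at("top",(680-400)/5+328,125/5+195,53))
print("orange",at("scene",(300)/5+130,65/5+105,112), "case",at("top",122,251,28))
s=R.from_euler("xyz",[-3.1404,0,2.7488]).as_matrix().round(3);print(s)
E
```

```text
htop [ 535.8 -180.4] [ 539.6 -182.6]
hcol [ 540.4 -178.5] [ 537.9 -178.5]
sock [489.6 184.8] [488.2 181.4]
stem [545.8 189.9] [543.2 189.1]
[ 559.7 -140.2]
[ 592.3 -283.9]
[ 534.3 -298.7]
[ 501.  -152.6]
gauge [ 556.6 -256.6] [ 557.9 -259.4]
orange [ 451.2 -205. ] case [481.5 399. ]
[[-0.924  0.383 -0.   ]
 [ 0.383  0.924 -0.001]
 [ 0.    -0.001 -1.   ]]
```

Two views agree within a few mm: handle at (538,-180), gauge (557,-258), wheel centre (544,189), socket (489,183). The black thick piece in the 150 mm holder is the handle. I'll move above it.

```bash

python3 -m crank '[[-0.035,-0.036,0,0,0,0,0],[-0.07,-0.072,0,0,0,0,0],[-0.105,-0.108,0,0,0,0,0],[-0.14,-0.144,0,0,0,0,0],[-0.17,-0.175,0,0,0,0,0]]' 40
python3 -m crank '[[-0.035,-0.036,0,0,0,0,0],[-0.07,-0.072,0,0,0,0,0],[-0.105,-0.108,0,0,0,0,0],[-0.14,-0.144,0,0,0,0,0],[-0.17,-0.175,0,0,0,0,0]]'
python3 -m crank '[[-0.035,-0.036,0,0,0,0,0],[-0.07,-0.072,0,0,0,0,0],[-0.105,-0.108,0,0,0,0,0],[-0.14,-0.144,0,0,0,0,0],[-0.17,-0.175,0,0,0,0,0]]'
```

```text
clock: 0.6
eef_pos: [329.4, 348.3, 250.0]
tcp_rot: [-3.141, -0.0, 2.749]
contact_force: [0.8, -0.4, 0.3]
opening: 1.001
grasp_force: 0.0
clock: 1.1
eef_pos: [419.6, 121.7, 250.3]
tcp_rot: [-3.142, 0.0, 2.749]
contact_force: [1.1, 0.4, 0.3]
opening: 1.004
grasp_force: 0.0
clock: 1.6
eef_pos: [509.8, -105.3, 250.1]
tcp_rot: [-3.141, -0.0, 2.748]
contact_force: [1.0, 0.0, 0.2]
opening: 0.999
grasp_force: 0.0
```

```bash

python3 -m crank '[[-0.03,-0.03,0,0,0,0,0],[-0.055,-0.059,0,0,0,0,0],[-0.055,-0.059,0.04,0,0,0,0],[-0.055,-0.059,0.08,0,0,0,0],[-0.055,-0.059,0.08,0,0,0,0]]'
python3 - <<'E'
from rig import r,cams
import cv2,numpy as np
k=lambda i,x,y,w,h,f:cv2.resize(i[y:y+h,x:x+w],None,fx=f,fy=f,interpolation=cv2.INTER_CUBIC)
a=cams.grab_frame("scene")["image"][:,:,::-1];b=cams.grab_frame("top")["image"][:,:,::-1]
cv2.imwrite("pics/c1.png",cv2.convertScaleAbs(np.hstack([k(a,120,60,100,120,4),k(b,310,165,100,120,4)]),alpha=1.7))
print(r.sense()["eef_pos"])
E
```

```text
clock: 2.1
eef_pos: [534.0, -177.6, 165.4]
tcp_rot: [-3.141, -0.01, 2.748]
contact_force: [-0.8, 0.8, -0.7]
opening: 0.999
grasp_force: 0.0
[ 537.32512487 -178.2111858   170.31120341]
```

View pics/c1.png

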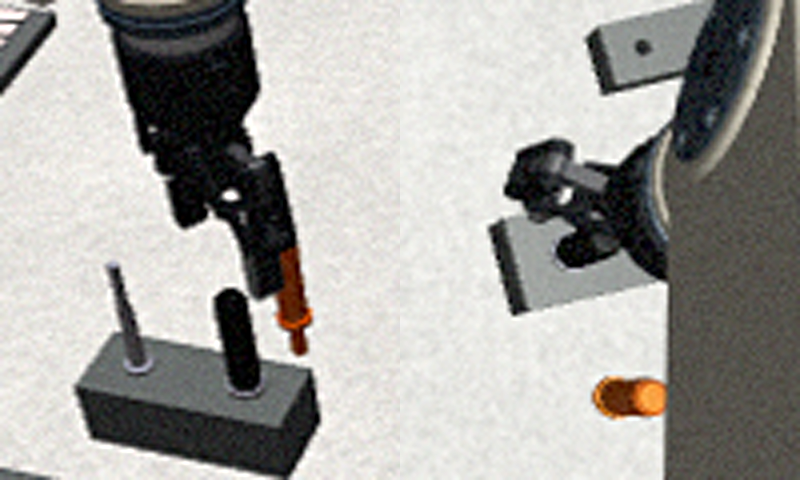

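The fingers straddle the black handle: scene fingertips are at (186,134) and (166,115), and the handle top is at (178,133). I'll descend and close.

```bash

python3 -m crank '[[-0.001,-0.001,0.025,0,0,0,0],[-0.001,-0.001,0.05,0,0,0,0],[-0.001,-0.001,0.068,0,0,0,0],[-0.001,-0.001,0.072,0,0,0,0],[-0.001,-0.001,0.072,0,0,0,0.2]]' 30
python3 -m crank '[[0,0,0,0,0,0,0.45],[0,0,0,0,0,0,0.6],[0,0,0,0,0,0,0.7],[0,0,0,0,0,0,0.8],[0,0,0,0,0,0,0.85]]' 30
```

```text
clock: 2.7
eef_pos: [539.1, -179.7, 99.7]
tcp_rot: [3.142, 0.002, 2.749]
contact_force: [-0.7, -0.3, 0.9]
opening: 0.856
grasp_force: 0.0
clock: 3.2
eef_pos: [538.7, -179.8, 99.1]
tcp_rot: [3.141, 0.001, 2.749]
contact_force: [-1.1, 0.2, 6.6]
opening: 0.247
grasp_force: 32.2
```

```bash

python3 -m crank '[[0,0,0,0,0,0,1],[0,0,-0.01,0,0,0,1],[0,0,-0.03,0,0,0,1],[0,0,-0.05,0,0,0,1],[0,0,-0.05,0,0,0,1]]' 60
python3 -m crank '[[0,0,-0.03,0,0,0,1],[0,0,-0.06,0,0,0,1],[0,0,-0.09,0,0,0,1],[0,0,-0.1,0,0,0,1],[0,0,-0.1,0,0,0,1]]'
python3 - <<'E'
from rig import r,cams
import cv2,numpy as np
k=lambda i,x,y,w,h,f:cv2.resize(i[y:y+h,x:x+w],None,fx=f,fy=f,interpolation=cv2.INTER_CUBIC)
a=cams.grab_frame("scene")["image"][:,:,::-1]
cv2.imwrite("pics/c2.png",cv2.convertScaleAbs(k(a,130,60,100,110,5),alpha=1.7))
s=r.sense();print(s["eef_pos"],s["grasp_force"],s["contact_force"])
E
```

```text
clock: 3.7
eef_pos: [539.7, -180.2, 151.0]
tcp_rot: [3.141, 0.004, 2.749]
contact_force: [1.1, -0.2, -2.2]
opening: 0.243
grasp_force: 58.8
clock: 4.2
eef_pos: [538.7, -179.9, 248.9]
tcp_rot: [3.141, 0.002, 2.749]
contact_force: [0.5, 0.6, -2.1]
opening: 0.241
grasp_force: 58.8
[ 537.94737244 -179.60655179  247.51834972] 58.799542263150215 [-0.91520259  0.27517563 -1.00691008]
```

View pics/c2.png

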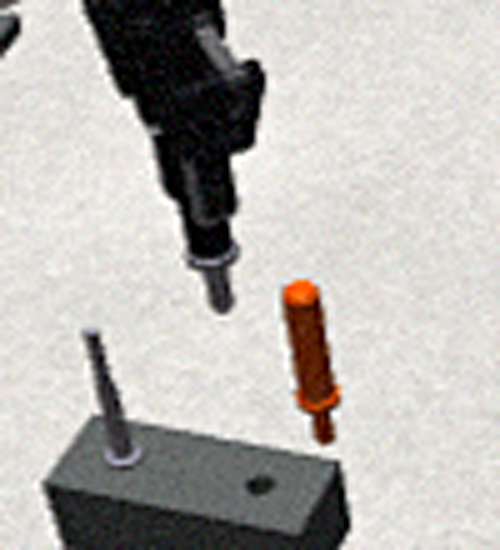

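The handle is held clear of the holder, upright, with its spigot tip at scene (175,122). Next I'll carry it to the socket.

```bash

python3 -m crank '[[0.022,0.038,0,0,0,0,1],[0.044,0.076,0,0,0,0,1],[0.066,0.114,0,0,0,0,1],[0.088,0.151,0,0,0,0,1],[0.11,0.188,0,0,0,0,1]]'
python3 -m crank '[[0.022,0.038,0,0,0,0,1],[0.044,0.076,0,0,0,0,1],[0.066,0.114,0,0,0,0,1],[0.075,0.128,0,0,0,0,1],[0.075,0.128,0,0,0,0,1]]'
python3 - <<'E'
from rig import r,cams
import cv2,numpy as np
from h import *
k=lambda i,x,y,w,h,f:cv2.resize(i[y:y+h,x:x+w],None,fx=f,fy=f,interpolation=cv2.INTER_CUBIC)
a=cams.grab_frame("scene")["image"][:,:,::-1];b=cams.grab_frame("top")["image"][:,:,::-1]
cv2.imwrite("pics/c3.png",cv2.convertScaleAbs(np.hstack([k(a,283,120,66,90,6),k(b,165,180,66,90,6)]),alpha=1.7))
s=r.sense();p=s["eef_pos"];print(p,s["grasp_force"])
q=[p[0],p[1],p[2]-80];print(pix("scene",q),pix("top",q),at("scene",174.8,122,168))
E
```

```text
clock: 4.75
eef_pos: [506.9, 37.6, 246.0]
tcp_rot: [-3.14, -0.003, 2.748]
contact_force: [1.3, 1.1, -1.8]
opening: 0.238
grasp_force: 59.1
clock: 5.25
eef_pos: [486.8, 184.8, 246.0]
tcp_rot: [-3.14, -0.003, 2.752]
contact_force: [-0.3, -0.1, -1.5]
opening: 0.243
grasp_force: 59.1
[487.41868358 182.65445655 246.58488562] 59.03142873197794
[318.9 157. ] [199.4 246.1] [ 539.3 -178.5]
```

View pics/c3.png

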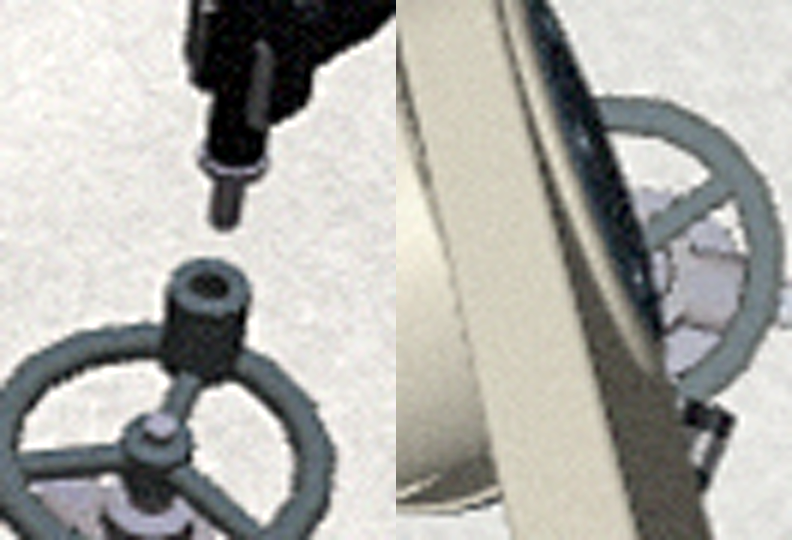

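```bash
python3 - <<'E'
from h import *
a=at("scene",320.3,157.2,166.6);b=at("scene",317.8,167.3,137);print(a,b,b-a)
E
```

```text
[486.7 185.7] [489.6 184.2] [ 2.9 -1.5]
```

```bash

python3 -m crank '[[-0.003,0,0.01,0,0,0,1],[-0.003,0,0.02,0,0,0,1],[-0.003,0,0.026,0,0,0,1],[-0.003,0,0.029,0,0,0,1],[-0.003,0,0.031,0,0,0,1]]'
python3 -m crank '[[0,0,0.002,0,0,0,1],[0,0,0.004,0,0,0,1],[0,0,0.006,0,0,0,1],[0,0,0.006,0,0,0,1]]'
python3 - <<'E'
from rig import r,cams
import cv2,numpy as np
k=lambda i,x,y,w,h,f:cv2.resize(i[y:y+h,x:x+w],None,fx=f,fy=f,interpolation=cv2.INTER_CUBIC)
a=cams.grab_frame("scene")["image"][:,:,::-1]
cv2.imwrite("pics/c4.png",cv2.convertScaleAbs(k(a,283,120,66,70,8),alpha=1.7))
s=r.sense();print(s["eef_pos"],s["contact_force"],s["wrist_torque"])
E
```

```text
clock: 5.85
eef_pos: [490.9, 181.5, 216.8]
tcp_rot: [-3.141, -0.0, 2.748]
contact_force: [0.6, -0.1, -1.2]
opening: 0.242
grasp_force: 59.0
clock: 6.25
eef_pos: [490.6, 182.1, 211.1]
tcp_rot: [3.142, -0.001, 2.749]
contact_force: [-3.3, 2.4, -2.2]
opening: 0.24
grasp_force: 59.0
[490.70493584 182.08228168 211.09408235] [-2.31888502  1.93419928 -1.84821382] [ 0.53531499  0.4575098  -0.01491015]
```

View pics/c4.png

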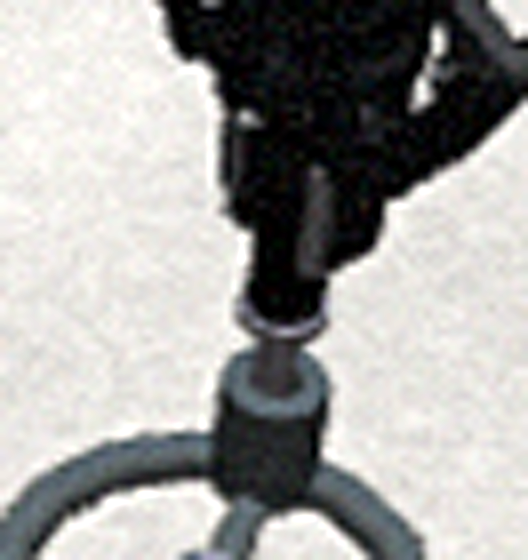

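The spigot tip has entered the mouth (collar at (318,160), boss rim at (317,168)) with light side force. I'll ease 1 mm in tool +x and push home.

```bash

python3 -m crank '[[0.001,0,0,0,0,0,1],[0.001,0,0.004,0,0,0,1],[0.001,0,0.008,0,0,0,1],[0.001,0,0.012,0,0,0,1],[0.001,0,0.012,0,0,0,1]]'
python3 -m crank '[[0,0,0.004,0,0,0,1],[0,0,0.008,0,0,0,1],[0,0,0.011,0,0,0,1],[0,0,0.012,0,0,0,1],[0,0,0.012,0,0,0,1]]'
```

```text
clock: 6.8
eef_pos: [490.0, 182.1, 198.6]
tcp_rot: [-3.141, -0.0, 2.749]
contact_force: [-0.6, 1.5, -2.1]
opening: 0.242
grasp_force: 59.0
clock: 7.3
eef_pos: [490.0, 182.2, 187.0]
tcp_rot: [-3.141, -0.0, 2.749]
contact_force: [-0.3, 1.1, -1.8]
opening: 0.238
grasp_force: 59.1
```

```bash

python3 -m crank '[[0,0,0.001,0,0,0,1],[0,0,0.001,0,0,0,1]]'
python3 -m crank '[[0,0,0.001,0,0,0,1],[0,0,0.001,0,0,0,1]]'
python3 -m crank '[[0,0,0.001,0,0,0,1],[0,0,0.001,0,0,0,1]]'
```

```text
clock: 7.5
eef_pos: [490.1, 182.3, 186.3]
tcp_rot: [3.142, 0.0, 2.749]
contact_force: [-0.2, 0.1, -2.3]
opening: 0.241
grasp_force: 59.1
clock: 7.7
eef_pos: [490.3, 182.3, 186.1]
tcp_rot: [3.141, 0.0, 2.749]
contact_force: [-3.6, -1.5, 8.6]
opening: 0.244
grasp_force: 60.2
clock: 7.9
eef_pos: [490.3, 182.3, 186.0]
tcp_rot: [3.141, 0.001, 2.749]
contact_force: [-5.8, -1.6, 18.1]
opening: 0.238
grasp_force: 61.3
```

The handle is home, collar pressing at about 18 N. I'll compute the circle rows in tool axes, both directions, in 18° steps.

```bash
cat > arc.py <<'E'
import numpy as np,sys
def arc(th0,sgn,n=4,step=18,rad=55,yaw=2.749):
    c,s=np.cos(yaw),np.sin(yaw)
    for k in range(n):
        a=np.radians(th0+sgn*90*k+sgn*step*np.arange(6))
        d=rad*np.c_[np.cos(a)-np.cos(a[0]),np.sin(a)-np.sin(a[0])][1:]
        print([[round((c*x+s*y)/1e3,4),round((s*x-c*y)/1e3,4)] for x,y in d])
E
python3 -c "
from arc import *
arc(187.3,-1)"
```

```text
[[np.float64(0.0061), np.float64(0.0161)], [np.float64(0.0069), np.float64(0.0333)], [np.float64(0.0024), np.float64(0.0499)], [np.float64(-0.007), np.float64(0.0643)], [np.float64(-0.0204), np.float64(0.0751)]]
[[np.float64(-0.0161), np.float64(0.0061)], [np.float64(-0.0333), np.float64(0.0069)], [np.float64(-0.0499), np.float64(0.0024)], [np.float64(-0.0643), np.float64(-0.007)], [np.float64(-0.0751), np.float64(-0.0204)]]
[[np.float64(-0.0061), np.float64(-0.0161)], [np.float64(-0.0069), np.float64(-0.0333)], [np.float64(-0.0024), np.float64(-0.0499)], [np.float64(0.007), np.float64(-0.0643)], [np.float64(0.0204), np.float64(-0.0751)]]
[[np.float64(0.0161), np.float64(-0.0061)], [np.float64(0.0333), np.float64(-0.0069)], [np.float64(0.0499), np.float64(-0.0024)], [np.float64(0.0643), np.float64(0.007)], [np.float64(0.0751), np.float64(0.0204)]]
```

```bash

python3 -m crank '[[0.006,0.016,-0.001,0,0,0,1],[0.007,0.0335,-0.001,0,0,0,1],[0.0025,0.05,-0.001,0,0,0,1],[-0.007,0.0645,-0.001,0,0,0,1],[-0.0205,0.075,-0.001,0,0,0,1]]'
python3 -m crank '[[0,0,0,0,0,0,1],[0,0,0,0,0,0,1]]'
```

```text
clock: 8.4
eef_pos: [537.9, 244.1, 186.2]
tcp_rot: [-3.141, 0.0, 2.75]
contact_force: [-3.0, -5.5, 10.3]
opening: 0.243
grasp_force: 60.6
clock: 8.6
eef_pos: [539.1, 244.3, 186.2]
tcp_rot: [3.139, 0.002, 2.749]
contact_force: [2.3, 1.2, 6.1]
opening: 0.236
grasp_force: 59.8
```

No stop within the first quarter, which is consistent with the given starting range. From here the stop could come at any time, so I'll use 6° single-row calls with a force guard between them.

```bash
cat > ok.py <<'E'
from rig import r
import sys,numpy as np
s=r.sense();f=s["contact_force"];sys.exit(int(np.hypot(f[0],f[1])>12))
E
python3 -c "
import numpy as np
th=97.3;yaw=2.749
P=lambda a:55*np.array([np.cos(np.radians(a)),np.sin(np.radians(a))])
c,s=np.cos(yaw),np.sin(yaw)
for k in range(15):
    x,y=P(th-6*k-6)-P(th-6*k); print('%.4f,%.4f'%((c*x+s*y)/1e3,(s*x-c*y)/1e3),end='  ')"
```

```text
-0.0051,0.0026  -0.0054,0.0020  -0.0056,0.0015  -0.0057,0.0009  -0.0058,0.0003  -0.0057,-0.0003  -0.0057,-0.0009  -0.0056,-0.0015  -0.0054,-0.0021  -0.0051,-0.0026  -0.0048,-0.0032  -0.0045,-0.0036  -0.0041,-0.0041  -0.0036,-0.0045  -0.0031,-0.0048
```

```bash
C="python3 -m crank"; K="python3 ok.py"; (
$C '[[-0.0051,0.0026,0,0,0,0,1]]' && $K &&
$C '[[-0.0054,0.0020,0,0,0,0,1]]' && $K &&
$C '[[-0.0056,0.0015,0,0,0,0,1]]' && $K &&
$C '[[-0.0057,0.0009,0,0,0,0,1]]' && $K &&
$C '[[-0.0058,0.0003,0,0,0,0,1]]' && $K &&
$C '[[-0.0057,-0.0003,0,0,0,0,1]]' && $K &&
$C '[[-0.0057,-0.0009,0,0,0,0,1]]' && $K &&
$C '[[-0.0056,-0.0015,0,0,0,0,1]]' && $K &&
$C '[[-0.0054,-0.0021,0,0,0,0,1]]' && $K &&
$C '[[-0.0051,-0.0026,0,0,0,0,1]]' && $K &&
$C '[[-0.0048,-0.0032,0,0,0,0,1]]' && $K &&
$C '[[-0.0045,-0.0036,0,0,0,0,1]]' && $K &&
$C '[[-0.0041,-0.0041,0,0,0,0,1]]' && $K &&
$C '[[-0.0036,-0.0045,0,0,0,0,1]]' && $K &&
$C '[[-0.0031,-0.0048,0,0,0,0,1]]' && $K ; echo rc $? ) | egrep 'rc|pos|force|refus|rror'
```

```text
eef_pos: [542.9, 244.3, 186.2]
contact_force: [-2.8, -0.6, 9.5]
grasp_force: 60.2
eef_pos: [548.6, 243.9, 186.1]
contact_force: [-3.8, -0.7, 9.2]
grasp_force: 60.3
eef_pos: [554.1, 243.1, 186.2]
contact_force: [-4.4, -1.2, 10.4]
grasp_force: 60.3
eef_pos: [559.6, 241.8, 186.2]
contact_force: [-3.5, -0.5, 9.4]
grasp_force: 60.3
eef_pos: [565.1, 239.9, 186.2]
contact_force: [-5.1, 0.6, 10.2]
grasp_force: 60.2
eef_pos: [570.3, 237.5, 186.2]
contact_force: [-4.3, 0.2, 9.3]
grasp_force: 60.2
eef_pos: [575.2, 234.6, 186.1]
contact_force: [-3.7, 1.4, 9.6]
grasp_force: 60.1
eef_pos: [579.8, 231.1, 186.2]
contact_force: [-4.4, 1.8, 9.1]
grasp_force: 60.1
eef_pos: [584.0, 227.1, 186.2]
contact_force: [-4.2, 1.1, 8.6]
grasp_force: 60.1
eef_pos: [587.8, 222.8, 186.2]
contact_force: [-3.8, 1.4, 8.7]
grasp_force: 60.0
eef_pos: [590.9, 218.1, 186.2]
contact_force: [-4.1, 2.1, 9.2]
grasp_force: 60.0
eef_pos: [593.7, 213.1, 186.2]
contact_force: [-4.4, 1.1, 9.2]
grasp_force: 60.0
eef_pos: [595.9, 207.8, 186.2]
contact_force: [-5.2, 2.4, 9.1]
grasp_force: 60.0
eef_pos: [597.5, 202.3, 186.2]
contact_force: [-4.6, 3.1, 8.8]
grasp_force: 59.9
eef_pos: [598.5, 196.7, 186.1]
contact_force: [-3.8, 3.2, 8.7]
grasp_force: 59.9
rc 0
```

Forces are steady with no stop yet. I'll continue with up to two more quarters.

```bash
C="python3 -m crank"; K="python3 ok.py"; (
$C '[[-0.0026,-0.0051,0,0,0,0,1]]' && $K &&
$C '[[-0.0020,-0.0054,0,0,0,0,1]]' && $K &&
$C '[[-0.0015,-0.0056,0,0,0,0,1]]' && $K &&
$C '[[-0.0009,-0.0057,0,0,0,0,1]]' && $K &&
$C '[[-0.0003,-0.0058,0,0,0,0,1]]' && $K &&
$C '[[0.0003,-0.0057,0,0,0,0,1]]' && $K &&
$C '[[0.0009,-0.0057,0,0,0,0,1]]' && $K &&
$C '[[0.0015,-0.0056,0,0,0,0,1]]' && $K &&
$C '[[0.0021,-0.0054,0,0,0,0,1]]' && $K &&
$C '[[0.0026,-0.0051,0,0,0,0,1]]' && $K &&
$C '[[0.0032,-0.0048,0,0,0,0,1]]' && $K &&
$C '[[0.0036,-0.0045,0,0,0,0,1]]' && $K &&
$C '[[0.0041,-0.0041,0,0,0,0,1]]' && $K &&
$C '[[0.0045,-0.0036,0,0,0,0,1]]' && $K &&
$C '[[0.0048,-0.0031,0,0,0,0,1]]' && $K && echo Q3 &&
$C '[[0.0051,-0.0026,0,0,0,0,1]]' && $K &&
$C '[[0.0054,-0.0020,0,0,0,0,1]]' && $K &&
$C '[[0.0056,-0.0015,0,0,0,0,1]]' && $K &&
$C '[[0.0057,-0.0009,0,0,0,0,1]]' && $K &&
$C '[[0.0058,-0.0003,0,0,0,0,1]]' && $K &&
$C '[[0.0057,0.0003,0,0,0,0,1]]' && $K &&
$C '[[0.0057,0.0009,0,0,0,0,1]]' && $K &&
$C '[[0.0056,0.0015,0,0,0,0,1]]' && $K &&
$C '[[0.0054,0.0021,0,0,0,0,1]]' && $K &&
$C '[[0.0051,0.0026,0,0,0,0,1]]' && $K &&
$C '[[0.0048,0.0032,0,0,0,0,1]]' && $K &&
$C '[[0.0045,0.0036,0,0,0,0,1]]' && $K &&
$C '[[0.0041,0.0041,0,0,0,0,1]]' && $K &&
$C '[[0.0036,0.0045,0,0,0,0,1]]' && $K &&
$C '[[0.0031,0.0048,0,0,0,0,1]]' && $K ; echo rc $? ) | egrep 'rc|Q3|pos|contact|refus|rror' | tail -24
```

```text
eef_pos: [599.0, 191.0, 186.1]
contact_force: [-4.7, 3.3, 8.2]
grasp_force: 59.8
eef_pos: [598.9, 185.4, 186.1]
contact_force: [-2.9, 4.0, 7.3]
grasp_force: 59.8
eef_pos: [598.2, 179.7, 186.2]
contact_force: [-1.9, 4.7, 6.6]
grasp_force: 59.7
eef_pos: [598.0, 176.6, 186.6]
contact_force: [2.0, 27.8, 1.2]
grasp_force: 61.1
rc 1
```

Force jumps to 28 N at (598,177), so that's the stop, 3.5 rad from the start. I'll hold there with a small extra push.

```bash
python3 -m crank '[[0,0,0,0,0,0,1],[0,0,0,0,0,0,1],[0,0,0,0,0,0,1]]'
python3 -m crank '[[0,-0.001,0.0005,0,0,0,1],[0,-0.001,0.0005,0,0,0,1],[0,-0.001,0.0005,0,0,0,1]]'
python3 - <<'E'
from rig import r
print(r.sense())
E
```

```text
clock: 10.8
eef_pos: [598.0, 177.1, 186.6]
tcp_rot: [3.134, 0.0, 2.748]
contact_force: [0.5, 15.9, 3.4]
opening: 0.241
grasp_force: 60.3
clock: 11.1
eef_pos: [598.0, 176.9, 186.6]
tcp_rot: [3.132, 0.001, 2.748]
contact_force: [0.1, 19.7, 5.9]
opening: 0.235
grasp_force: 60.6
{'clock': 11.1, 'qpos': array([ 0.28163468,  0.41227306,  1.69833402,  0.00793605,  1.02477923,
       -0.8991821 ]), 'qvel': array([ 0.00152225,  0.00134796, -0.0035814 , -0.00028438,  0.00058727,
       -0.00041932]), 'joint_efforts': array([-1.14407167e+01, -5.73111999e+01, -2.53007448e+01, -5.90795115e+00,
        2.06854552e+00, -3.64760065e-02]), 'eef_pos': array([597.99805426, 176.86270498, 186.57513549]), 'tcp_rot': array([3.13241032e+00, 6.11449886e-04, 2.74751024e+00]), 'contact_force': array([ 0.07901742, 19.71152815,  5.90670527]), 'wrist_torque': array([ 3.98193156, -0.1005162 ,  0.00576691]), 'grasp_force': 60.62828150577843, 'opening': 0.2353802335787276}
```

The wheel is firmly on its stop (TCP 598,177, 20 N). Allowing about 3 mm of bore play, the final TCP should be about (598,180) after two CCW turns. Computing the rows from the commanded angle of -16.7°.

```bash
python3 -c "
from arc import *
arc(-16.7,1)" | sed 's/np.float64//g'
```

```text
[[(0.0044), (0.0166)], [(0.0137), (0.0311)], [(0.027), (0.042)], [(0.0431), (0.0482)], [(0.0603), (0.0492)]]
[[(0.0166), (-0.0044)], [(0.0311), (-0.0137)], [(0.042), (-0.027)], [(0.0482), (-0.0431)], [(0.0492), (-0.0603)]]
[[(-0.0044), (-0.0166)], [(-0.0137), (-0.0311)], [(-0.027), (-0.042)], [(-0.0431), (-0.0482)], [(-0.0603), (-0.0492)]]
[[(-0.0166), (0.0044)], [(-0.0311), (0.0137)], [(-0.042), (0.027)], [(-0.0482), (0.0431)], [(-0.0492), (0.0603)]]
```

First full turn, starting by undoing the 1 mm push.

```bash
C="python3 -m crank"; (
$C '[[0,0.001,-0.0005,0,0,0,1]]'
$C '[[0.0044,0.0166,0,0,0,0,1],[0.0137,0.0311,0,0,0,0,1],[0.027,0.042,0,0,0,0,1],[0.0431,0.0482,0,0,0,0,1],[0.0603,0.0492,0,0,0,0,1]]'
$C '[[0.0166,-0.0044,0,0,0,0,1],[0.0311,-0.0137,0,0,0,0,1],[0.042,-0.027,0,0,0,0,1],[0.0482,-0.0431,0,0,0,0,1],[0.0492,-0.0603,0,0,0,0,1]]'
$C '[[-0.0044,-0.0166,0,0,0,0,1],[-0.0137,-0.0311,0,0,0,0,1],[-0.027,-0.042,0,0,0,0,1],[-0.0431,-0.0482,0,0,0,0,1],[-0.0603,-0.0492,0,0,0,0,1]]'
$C '[[-0.0166,0.0044,0,0,0,0,1],[-0.0311,0.0137,0,0,0,0,1],[-0.042,0.027,0,0,0,0,1],[-0.0482,0.0431,0,0,0,0,1],[-0.0492,0.0603,0,0,0,0,1]]'
$C '[[0,0,0,0,0,0,1]]' ) | egrep 'clock|pos|force|rot|refus|rror'
```

```text
clock: 11.2
eef_pos: [597.9, 177.2, 186.6]
tcp_rot: [3.134, 0.0, 2.748]
contact_force: [0.3, 14.7, 1.7]
grasp_force: 59.9
clock: 11.7
eef_pos: [560.9, 241.5, 186.3]
tcp_rot: [-3.141, 0.003, 2.75]
contact_force: [2.0, -7.6, 9.4]
grasp_force: 60.8
clock: 12.2
eef_pos: [492.0, 205.7, 186.4]
tcp_rot: [3.139, 0.002, 2.749]
contact_force: [3.3, 3.0, 5.3]
grasp_force: 60.3
clock: 12.7
eef_pos: [528.5, 136.3, 186.4]
tcp_rot: [3.14, -0.001, 2.748]
contact_force: [-2.0, 7.4, 10.4]
grasp_force: 60.7
clock: 13.2
eef_pos: [596.9, 172.8, 186.4]
tcp_rot: [-3.14, -0.001, 2.748]
contact_force: [-8.8, -3.2, 15.4]
grasp_force: 61.7
clock: 13.3
eef_pos: [597.7, 175.0, 186.4]
tcp_rot: [3.14, -0.0, 2.749]
contact_force: [-1.8, 2.5, 11.3]
grasp_force: 60.8
```

Clean turn. Second turn the same way.

```bash
C="python3 -m crank"; (
$C '[[0.0044,0.0166,0,0,0,0,1],[0.0137,0.0311,0,0,0,0,1],[0.027,0.042,0,0,0,0,1],[0.0431,0.0482,0,0,0,0,1],[0.0603,0.0492,0,0,0,0,1]]'
$C '[[0.0166,-0.0044,0,0,0,0,1],[0.0311,-0.0137,0,0,0,0,1],[0.042,-0.027,0,0,0,0,1],[0.0482,-0.0431,0,0,0,0,1],[0.0492,-0.0603,0,0,0,0,1]]'
$C '[[-0.0044,-0.0166,0,0,0,0,1],[-0.0137,-0.0311,0,0,0,0,1],[-0.027,-0.042,0,0,0,0,1],[-0.0431,-0.0482,0,0,0,0,1],[-0.0603,-0.0492,0,0,0,0,1]]'
$C '[[-0.0166,0.0044,0,0,0,0,1],[-0.0311,0.0137,0,0,0,0,1],[-0.042,0.027,0,0,0,0,1],[-0.0482,0.0431,0,0,0,0,1],[-0.0492,0.0603,0,0,0,0,1]]'
$C '[[0,0,0,0,0,0,1],[0,0,0,0,0,0,1]]' ) | egrep 'clock|pos|force|refus|rror'
```

```text
clock: 13.8
eef_pos: [561.1, 241.4, 186.4]
contact_force: [2.6, -7.2, 9.2]
grasp_force: 60.8
clock: 14.3
eef_pos: [492.1, 205.6, 186.4]
contact_force: [3.2, 2.8, 6.0]
grasp_force: 60.3
clock: 14.8
eef_pos: [528.5, 136.3, 186.4]
contact_force: [-2.8, 6.5, 9.3]
grasp_force: 60.7
clock: 15.3
eef_pos: [596.8, 172.8, 186.3]
contact_force: [-8.5, -3.0, 16.3]
grasp_force: 61.7
clock: 15.5
eef_pos: [597.5, 174.4, 186.4]
contact_force: [-2.3, 3.0, 8.4]
grasp_force: 60.6
```

Advancing the last 5 mm along the rim (CCW, +y).

```bash
python3 -m crank '[[0.0006,0.0025,0,0,0,0,1],[0.0012,0.0048,0,0,0,0,1],[0.0012,0.0048,0,0,0,0,1],[0.0012,0.0048,0,0,0,0,1],[0.0012,0.0048,0,0,0,0,1]]'
python3 - <<'E'
from rig import cams
import cv2,numpy as np
k=lambda i,x,y,w,h,f:cv2.resize(i[y:y+h,x:x+w],None,fx=f,fy=f,interpolation=cv2.INTER_CUBIC)
a=cams.grab_frame("scene")["image"][:,:,::-1]
cv2.imwrite("pics/c5.png",cv2.convertScaleAbs(k(a,265,130,90,90,6),alpha=1.7))
E
```

```text
clock: 16.0
eef_pos: [598.2, 178.1, 186.4]
tcp_rot: [3.141, 0.001, 2.749]
contact_force: [-0.1, -0.5, 8.7]
opening: 0.242
grasp_force: 60.6
```

View pics/c5.png

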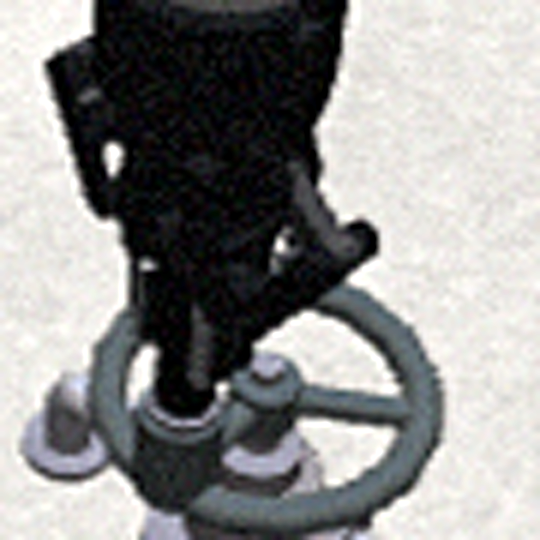

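The collar sits on the socket's rim at scene (295,200), still gripped, with the wheel at rest about 2 mm from the ideal position (tolerance 11 mm). Handing in.

```bash
python3 -c "
from rig import sign_off
print(sign_off())"
```

```text
the job is handed in; nothing more can be done
None
```

I handed the job in with the handle home in the wheel's socket and still gripped at about 60 N. The wheel was closed onto its stop, then opened two full turns; by my estimate from the arm's position it is about 0.03 rad off (0.2 allowed). No verdict was shown.

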